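# Find and press the hidden release of a small-finds chest

### The arm

A 6-joint arm with a two-finger parallel gripper is mounted at the origin on the work surface. World frame = base frame: x ahead of the robot, y to its left, z up, the work surface at z = 0. Lengths are in m, angles in rad, forces in N, time in s.
With the tool pointing down it reaches from about 0.275 to 0.825 m from the base axis. Payload 4.9 kg.
Tool frame: the origin (TCP) lies midway between the tips of the shut fingers; the grasp point (between the pads) lies 19 mm behind it (bot.grip_depth is the distance from the TCP to the grasp point, in m); z points along the fingers, y is the line along which they close (so a half turn about z gives the same grasp; the last joint's range is limited). The gripper opens to 85 mm and grips with 20 to 120 N. Pads are 22 mm wide; open, the fingers measure 114 mm over their backs; the gripper's body (76 mm by 85 mm) begins 54 mm behind the grasp point. The pads swing forward as they close: fully open they stand 13 mm farther back than shut.
Start: joints at [-0.134, 0.326, -0.193, 1.052, 0, 1.437], TCP at [0.55, 0, 0.231] pointing down, gripper open.
Joint ranges: [-2.65, 2.65], [-0.97, 1.79], [-1.3, 1.35], [-1.93, 2.1], [-1.47, 1.37], [-3.14, 3.14]. Speed limits (rad/s): [2.57, 2.57, 3.14, 3.14, 3.14, 3.14].

### API

Orientations are given as a unit quaternion [w, x, y, z].
In Python, from cell import bot gives the robot as it stands. Calls block until the motion is done:
- bot.move_pose(position, orientation): joint-space move of the TCP to a pose.
- bot.move_linear(position, speed=0.15, rotation=None, until_force=None): straight line of the TCP; rotation=None keeps the orientation; speed is the mean speed in m/s. With until_force (N) it stops when the force on the tool has changed by that much, and returns True; else False.
- bot.goto_joints(angles): joint-space move.
- bot.set_gripper(opening, grasp_force=None): opening from 0.0 (shut) to 1.0 (fully open); grasp_force is the grip in N (None keeps the last); returns when the fingers have stopped.
- bot.wait(seconds).
- bot.solve_ik(position, orientation): joint angles nearest the present ones, or None.
- bot.camera(name): name is "scene" or "side" or "wrist"; returns the picture (480x640x3 uint8, red, green, blue); there is no depth.
- bot.calibration(name): a dict with "mtx" (3x3 intrinsics, pixels), "extrinsics" (4x4, takes a point from world to camera coordinates); the wrist camera has in their place "hand_eye" (4x4, takes a point from camera to tool coordinates, whose origin is the TCP and whose axes are the flange's). Camera axes: x right, y down, z forward; pixel columns grow to the right and rows downward; lengths in m; the calibration is good to about 2 mm. A picture is of the moment at which its call begins: read the wrist's pose just before it. calibration takes no time and is no camera call.
A pose or a line that the arm cannot do raises bot.PlanningError and nothing moves.
- bot.close_job(): hands the job in; it is judged then, once.
Trained networks look in the newest picture that a camera, given by its name, has taken for a name from the list of things; names that differ only in an ending like _2 or _b are one class to them, and where a whole thing is asked for, a point or a joint stands for the part that bears it (a point fixed in the world has none). Each returns a list of dicts, best first, with "confidence" (0 to 1); they miss things now and then, are a little off and sometimes report something else, mostly with a low value. They report only what shows in the picture. A call takes as long as a camera call.
- bot.search_frame(camera, thing): "bbox" ([left, top, width, height] in pixels, round what is visible of it).
Readings, each from a call of its own:
- bot.read_clock(): time.
- bot.read_joint_positions(): joint angles.
- bot.read_joint_vel(): joint speeds.
- bot.read_joint_efforts(): joint torques, N m.
- bot.read_position(): TCP position.
- bot.read_tool_rot(): TCP orientation.
- bot.read_ft_force(): force on the tool from outside, world axes, zero at the start.
- bot.read_moment(): the same for the moment, N m.
- bot.read_gripper_width(): opening from 0.0 (shut) to 1.0 (fully open).
- bot.read_finger_force(): force on a finger pad.
Only numpy, scipy, OpenCV 4.12 (cv2) and the standard library are available. Lean on these libraries where they do the work, as an engineer would, in place of code of your own. Each camera call takes 0.05 s, during which the arm holds its last target. There are 200 camera calls.

### The job

The low grey chest on the preparation bench has a tray without a handle, held by a concealed catch: somewhere along the middle of its flat top panel, a push plate lies flush with the panel in the same grey paint. Feel across the panel with shut fingertips, press the plate straight down until the tray springs out at the front, then let go so that the plate comes back up, and move clear. Do not touch the tray itself, and leave everything else on the bench and on the chest where it stands.

Things in the scene. Friction and masses are not known exactly. Their poses are not given: they have to be found in the camera images.
- chest: Fixed grey steel chest, 240 deep (x), 430 wide (y), 128 mm high. Origin: centre of its underside, on the bench. x points from its front (tray side) to its back, y along its width, z up; turned up to 0.3 rad. Its flat top panel is 120 mm above the bench, y from -90 to +90 mm, full depth, between two raised end blocks, 128 mm high, on which a jar and a fossil stand.
- panel_mid (a point): Middle of the top panel's surface; axes as the chest's. Flush push plate: 56 mm square, level with the rigid panel, same paint, a 2 mm dark gap round it. Its centre lies on this frame's y axis (x = 0), anywhere from y = -60 to +60 mm, new each time. A tip overlapping its edge is stopped by the panel: the whole tip must be inside the square.
- release (a joint): How far the push plate is pressed down (m): 0 flush, 0.009 at its stop. Sprung: about 2 N starts it, 4.5 N at 6 mm, where the catch lets go, 5.5 N at the stop; it rises to flush when let go.
- tray (a joint): How far the tray has come out of the chest's front (m): about 0.001 shut and caught, 0.05 fully out. Its front is flush with the chest's front, 318 mm wide, 14 to 94 mm above the bench. A spring drives it out along the chest's -x within about 0.5 s of the catch letting go, and it stays out.
- glue_jar: Small closed jar, 40 mm across, 42 mm high, on the chest's +y end block. A bystander: leave it alone. Origin: centre of its underside.
- vertebra: Fossil vertebra, 38 mm across, 26 mm high, on the chest's -y end block. A bystander: leave it alone. Origin: centre of its underside.
- brush: Brush, 170 mm long, lying on the bench at the left. A bystander: leave it alone. Origin: centre of its underside.
- scraper: Spatula, 190 mm long, lying on the bench at the right. A bystander: leave it alone. Origin: centre of its underside.
- tumbler: Clear tumbler, 90 mm across, 130 mm high, at the back left. A bystander: leave it alone. Origin: centre of its underside.
- finds_box: Cardboard box of fossil bones, 150 by 200 mm, 80 mm high, at the left. A bystander: leave it alone. Origin: centre of its underside.
- matrix_block: Lump of rock with bone in it, about 170 mm wide, 110 mm high, at the right. A bystander: leave it alone. Origin: centre of its underside.
- putty_pot: White pot with lid, 64 mm across, 60 mm high, at the back right. A bystander: leave it alone. Origin: centre of its underside.

How it is judged:
On the way:
1. the push plate has been pressed past the catch (more than 5 mm down) (value of joint release above 0.005 m), for 0.02 s.
At the end, for the whole second after the job is handed in: the tray stands out by more than 40 mm and is at rest, and the push plate is back up (less than 1.5 mm down) (value of joint tray above 0.04 m and velocity of joint tray below 0.01 m/s and value of joint release below 0.0015 m); the robot touches nothing.
It fails at once if the tray is touched with more than 2 N (it must spring out by itself) (contact force between any of the fingers, the arm and tray above 2 N).
It fails at once if a bystander is moved by more than 20 mm, or lifted (distance of any of glue_jar, vertebra, brush, scraper, tumbler, finds_box, matrix_block, putty_pot from where it was at the start of the episode above 0.02 m).
It also fails if it takes over 48 s, if anything falls off the work surface, if the arm or the gripper's body presses on something with over 40 N, if the wrist force passes 120 N, or if a joint passes its speed limit or range.

## Working session

There is one attempt and no reset: what is moved stays moved. The work goes in short steps, each a Python script; the robot and the scene stay as the last script left them, time stands still between calls to the robot, and variables do not carry over. Pictures are saved under pics/ and viewed, at most 10 in all, crops included, and the job is handed in when it is done.

```bash
mkdir -p pics; ls
python3 - <<'E'
from cell import bot
import cv2
for n in ("scene","wrist"):
    im=bot.camera(n); cv2.imwrite(f"pics/{n}0.png",im[:,:,::-1])
    for t in ("chest","panel_mid","release","glue_jar","vertebra","tray"):
        r=bot.search_frame(n,t); print(n,t,[(x["bbox"],round(x["confidence"],2)) for x in r[:2]])
    print(bot.calibration(n))
print(bot.read_tool_rot(),bot.read_clock())
E
```

```text
pics
scene chest [([202.5, 188.9, 193.0, 134.2], 0.97), ([458.3, 307.6, 51.7, 60.5], 0.51)]
scene panel_mid [([202.5, 190.6, 195.8, 134.2], 0.73)]
scene release [([280.6, 229.5, 25.7, 13.9], 0.84), ([190.5, 169.8, 27.9, 42.4], 0.49)]
scene glue_jar [([372.6, 233.6, 13.7, 23.9], 0.89)]
scene vertebra []
scene tray [([218.3, 234.1, 17.2, 17.3], 0.37)]
{'mtx': array([[463.42674891,   0.        , 316.39773176],
       [  0.        , 463.42674891, 230.54561966],
       [  0.        ,   0.        ,   1.        ]]), 'extrinsics': array([[-0.16439071,  0.98629864, -0.01380865,  0.09659374],
       [ 0.77052161,  0.11966077, -0.62608126, -0.31277185],
       [-0.61585074, -0.1135618 , -0.77963554,  1.5470057 ],
       [ 0.        ,  0.        ,  0.        ,  1.        ]])}
wrist chest [([117.9, 1.2, 417.0, 421.6], 0.93)]
wrist panel_mid [([113.7, 0.0, 425.5, 425.3], 0.8)]
wrist release [([261.5, 284.4, 82.6, 83.0], 0.71)]
wrist glue_jar [([284.9, 0.0, 70.1, 36.4], 0.6)]
wrist vertebra []
wrist tray []
{'mtx': array([[382.40195466,   0.        , 326.782267  ],
       [  0.        , 382.40195466, 239.39972579],
       [  0.        ,   0.        ,   1.        ]]), 'hand_eye': array([[ 6.69146273e-04, -9.65920200e-01, -2.58839175e-01,
         6.54426565e-02],
       [ 9.99998848e-01,  9.99043264e-04, -1.14298992e-03,
         7.79786916e-05],
       [ 1.36262859e-03, -2.58838112e-01,  9.65919756e-01,
        -1.42642054e-01],
       [ 0.00000000e+00,  0.00000000e+00,  0.00000000e+00,
         1.00000000e+00]])}
[2.88800375e-05 7.07104274e-01 7.07109287e-01 6.90691623e-06] 0.7
```

View pics/scene0.png

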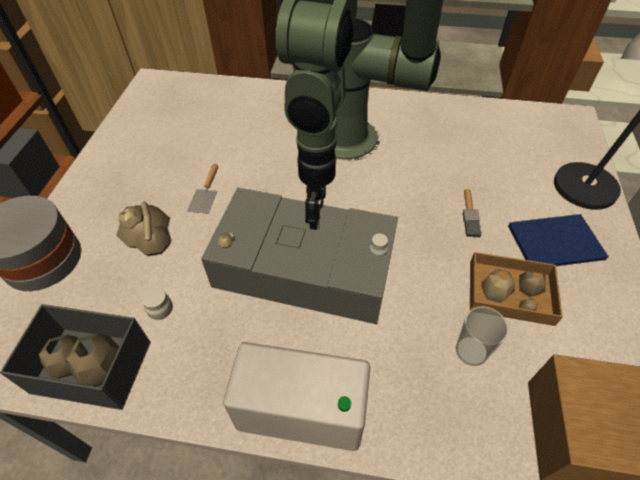

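View pics/wrist0.png

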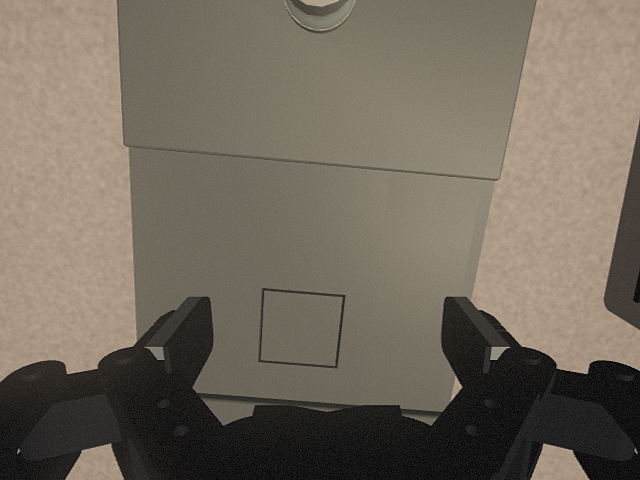

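The scene picture shows the chest in the middle, with the plate outline at about (291,237). The wrist picture shows the plate's gap as a square with corners (263,289), (344,295), (337,367) and (259,361), and the +y panel edge running from (131,147) to (498,180). Next I triangulate and check the sizes.

```bash
cat > h.py <<'E'
from cell import bot
import numpy as np, cv2
from scipy.spatial.transform import Rotation as R
def ray(cam,uv):
    c=bot.calibration(cam); d=np.linalg.inv(c["mtx"])@[*uv,1]
    if cam=="wrist":
        q=bot.read_tool_rot(); T=np.eye(4); T[:3,:3]=R.from_quat(q,scalar_first=True).as_matrix(); T[:3,3]=bot.read_position()
        T=T@c["hand_eye"]
    else: T=np.linalg.inv(c["extrinsics"])
    return T[:3,3],T[:3,:3]@d
def onz(cam,uv,z):
    o,d=ray(cam,uv); return o+d*(z-o[2])/d[2]
def tri(a,b):
    (o1,d1),(o2,d2)=a,b
    s=np.linalg.lstsq(np.c_[d1,-d2],o2-o1,rcond=None)[0]
    p,q=o1+s[0]*d1,o2+s[1]*d2
    return (p+q)/2,np.linalg.norm(p-q)
E
python3 - <<'E'
from h import *
np.set_printoptions(precision=4,suppress=True)
C=[(263,289),(344,295),(337,367),(259,361)]
P=np.array([onz("wrist",c,.12) for c in C]); print(P, P.mean(0)); print(np.linalg.norm(P-np.roll(P,-1,0),axis=1))
ctr=P.mean(0)
print("tri",tri(ray("wrist",(300.5,328)),ray("scene",(291,237))), "scene z.12",onz("scene",(291,237),.12))
E=[onz("wrist",c,.128) for c in [(125,146),(499,180)]]; e=(E[1]-E[0]);print("seam+y",E,np.linalg.norm(e))
B=[onz("wrist",c,.12) for c in [(205,395),(450,411)]];print("seam-y",B)
E
```

```text
[[ 0.5044 -0.0392  0.12  ]
 [ 0.5621 -0.0438  0.12  ]
 [ 0.5576 -0.1023  0.12  ]
 [ 0.4989 -0.0973  0.12  ]] [ 0.5308 -0.0707  0.12  ]
[0.0579 0.0587 0.0589 0.0583]
tri (array([ 0.5305, -0.0717,  0.1151]), np.float64(0.001476227200682332)) scene z.12 [ 0.5348 -0.07    0.12  ]
seam+y [array([0.4236, 0.0599, 0.128 ]), array([0.6598, 0.0389, 0.128 ])] 0.237157066804205
seam-y [array([ 0.4559, -0.1271,  0.12  ]), array([ 0.6461, -0.1413,  0.12  ])]
```

The outline measures 58 mm a side and lies on the chest's y axis, about 30 mm to the -y side of the middle. The seam, at 237 mm, also matches. Next is a guarded press.

Run:
```python
from h import *
bot.set_gripper(0.0)
q=bot.read_tool_rot(); x,y=.531,-.0707
bot.move_pose([x,y,.16],q)
f0=bot.read_ft_force()
bot.move_linear([x,y,.135],speed=.05)
print("touch",bot.move_linear([x,y,.112],speed=.01,until_force=1.5),bot.read_position(),bot.read_ft_force()-f0)
z=bot.read_position()[2]
print("press",bot.move_linear([x,y,z-.011],speed=.01,until_force=7),bot.read_position(),bot.read_ft_force()-f0)
bot.wait(.3)
im=bot.camera("wrist"); cv2.imwrite("pics/w1.png",im[:,:,::-1])
bot.move_linear([x,y,.16],speed=.05)
bot.move_linear([x,y,.26],speed=.15)
bot.wait(.7)
cv2.imwrite("pics/s1.png",bot.camera("scene")[:,:,::-1]); cv2.imwrite("pics/side1.png",bot.camera("side")[:,:,::-1])
print(bot.search_frame("side","tray")[:1],bot.read_ft_force(),bot.read_clock())
```

```text
touch True [ 0.53095354 -0.0706967   0.11967694] [1.04140697 0.00300657 2.27289213]
press True [ 0.5311261  -0.07072147  0.1110529 ] [-1.70087578  0.75767133  5.96256966]
[{'bbox': [231.3, 199.8, 100.5, 48.7], 'confidence': 0.72}] [ 0.14656377 -0.25636212 -1.09018126] 8.0333
```

Touch came at z = 0.1197, and the plate went down 8.6 mm with about 6 N, so it pressed past the catch. I'll check the tray.

View pics/side1.png

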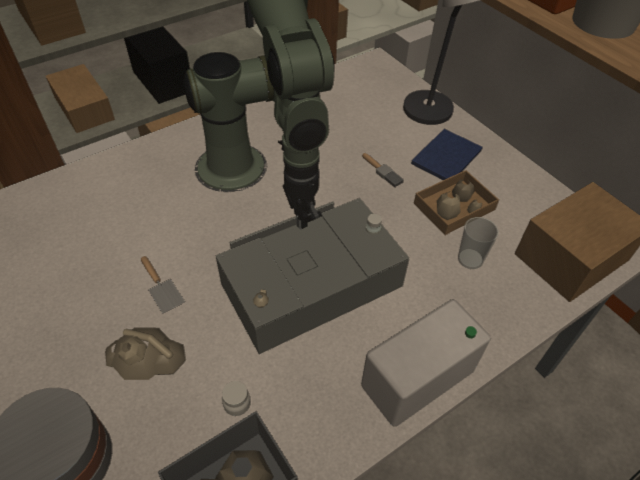

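View pics/s1.png

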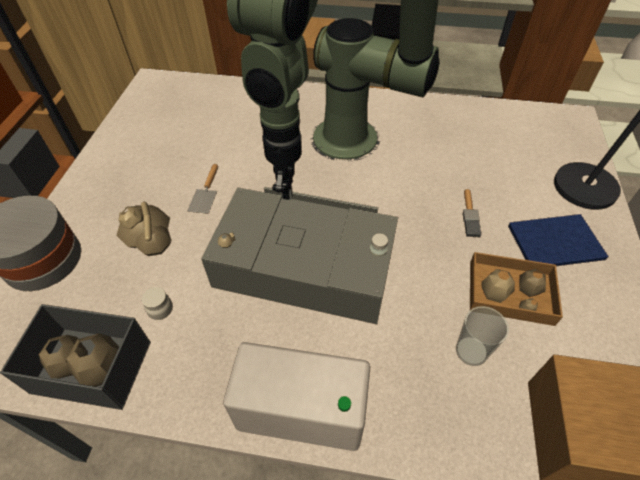

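In the side view the tray's front edge shows beyond the chest, from (231,240) to (333,206), and in the scene view near (377,209). The plate at (291,237) looks flush, and nothing else has moved. I'll check how far the tray is out, then hand in.

Run:
```python
from h import *
a=.089; ax=np.array([np.cos(a),-np.sin(a)]); mid=np.array([.5337,-.0403])
out=[-(onz(c,uv,.094)[:2]-mid)@ax-.12 for c,uv in (("scene",(377,208)),("side",(231,242)),("side",(333,205)))]
print(out)
if np.median(out)>.035: print(bot.close_job())
```

```text
[np.float64(0.04317696088599979), np.float64(0.04420859960544768), np.float64(0.03245685012009952)]
the job is handed in; nothing more can be done
None
```

The plate was pressed about 8.6 mm, past the catch; the tray sprang out by about 43 mm in the pictures (three readings, 32 to 44 mm), the plate looks flush again, nothing else seems to have moved, and the job is handed in with the arm clear, though no verdict came back.

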